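Start the decoration firing at the kiln console

ROBOT

A 6-joint arm with a two-finger parallel gripper is mounted at the origin on the work surface. World frame = base frame: x ahead of the robot, y to its left, z up, the work surface at z = 0. Lengths are in mm, angles in degrees, forces in N, time in s.
With the tool pointing down it reaches from about 275 to 850 mm from the base axis. Payload 5.2 kg.
Tool frame: the origin (TCP) lies at the very end of the fingers, on their centre line; the grasp point (between the pads) lies 19 mm behind it; z points along the fingers, y is the line along which they close (so a half turn about z gives the same grasp; the last joint's range is limited). The gripper opens to 85 mm and grips with 20 to 120 N. Pads are 22 mm wide; open, the fingers measure 114 mm over their backs; the gripper's body (76 mm by 85 mm) begins 54 mm behind the grasp point. The pads swing forward as they close: fully open they stand 13 mm farther back than shut.
Start: joints at [-86.734, 14.817, 87.949, -0, 77.235, -11.62], TCP at [141.309, -531.542, 231.31] pointing down, gripper open.
Joint ranges: [-179.93, 179.93], [-52.35, 119.4], [10.71, 147.94], [-69.91, 249.91], [12.55, 155.21], [-178.61, 178.61]. Speed limits (degrees/s): [147.25, 147.25, 180, 180, 180, 180].

INTERFACE

Orientations are given as a 3x3 rotation matrix whose columns are the frame's x, y, z axes.
In Python, from cell import observe, snapshot, job_done gives the robot as it stands.
- The arm moves only by the tool move_arm, never from a script. Its argument "rows" is text: rows parted by semicolons, each of 7 numbers parted by spaces: the shift along the world's x, y, z as a fraction of full scale, then the turn, a rotation vector about the world's x, y, z as a fraction of full scale, then the opening, from -1 (shut) to 1 (fully open). In form: tx ty tz ax ay az claw; .... A call has 1 to 5 rows; each row shifts and turns the commanded pose from where the row before left it; what a row does not reach is not made up. Full scale, the value 1, is 300 mm for a shift and pi rad for a turn. A row lasts 1/12 s, in which the tool goes at most 41.7 mm and 7.16 degrees, less where a joint would pass 70% of its speed; a pose out of reach is approached as far as the arm can. A call with a number of a shift or a turn outside -1 to 1 is refused whole. A call with a gripper value outside its range is refused whole. The fingers move at their own pace and stop on an object; "squeeze" is the grip in N (left out, the last holds). Time passes only in rows, so rows that do not move let the fingers close. It gives the time, the measured TCP pose, the force, the opening and the grip force at its end, in the units of the state.
- observe(): the state, without advancing time (a new reading comes with each control period).
- snapshot(name): name is "side" or "top" or "wrist"; returns a dict with "image" (420x560x3 uint8, red, green, blue), "fov_y" (degrees; the focal length in pixels is half the picture's height over the tangent of half this angle, whatever the lens; pixels are square), "cx", "cy" (the principal point, pixels), "origin" and "orientation" of the camera in the world; the wrist camera has in their place "T_tool_cam" (4x4, takes a point from camera to tool coordinates, whose origin is the TCP and whose axes are the flange's). Camera axes: x right, y down, z forward; pixel columns grow to the right and rows downward; lengths in mm; the calibration is good to about 2 mm. The wrist camera is an equidistant fisheye: a pixel r from the principal point sees the ray r / f radians off the axis. A picture is of the moment at which its call begins: read the wrist's pose just before it. There is no depth.
- job_done(): hands the job in; it is judged then, once.
The state is a dict: "time_s": time; "joints": joint angles; "qvel": joint speeds; "tau": joint torques, N m; "tool_pos": TCP position; "ee_rot": TCP orientation; "wrist_force": force on the tool from outside, world axes, zero at the start; "wrist_torque": the same for the moment, N m; "opening": opening from 0.0 (shut) to 1.0 (fully open); "gripper_force": force on a finger pad.
Only numpy, scipy, OpenCV 4.12 (cv2) and the standard library are available. Lean on these libraries where they do the work, as an engineer would, in place of code of your own. Each camera call takes 0.05 s, during which the arm holds its last target. There are 200 camera calls.

TASK

The painted dishes are in the kiln: start the decoration firing. First switch the kiln's extractor on at the white rocker of the small grey bench switch (press down its end with the green bar), then press in the yellow programme key on the kiln console until it stays down, then press the green start button fully home and let it come back up. Leave the white and blue keys and the red stop button alone, and do not pick up or shift the paint jars, brush cup and dish standing around; nothing needs to be gripped.

Things in the scene. Friction and masses are not known exactly. Their poses are not given: they have to be found in the camera images.
- console: kiln console fixed to the table, grey, 172 mm deep (x), 270 wide (y); dark panel slopes down to its front (-x) by 0.23 rad, 55 mm high in front, 95 at the rear. Origin: centre of underside; z up. Front row from +y to -y: yellow, white, blue keys (centres 50 mm apart), green start 70 mm further; red stop 82 mm behind green, display behind the keys
- key_yellow_top (a point): centre of the top face of the yellow programme key, a 26 mm square cap standing 13 mm proud of the panel when up; the point moves with the key. Its axes are the panel's: z is the panel's outward normal (pressing goes along -z), y along the row of keys (console's +y), x up the slope
- key_yellow (a joint): travel of the yellow programme key in m: 0 up, 0.005 fully in. Latching: needs about 2 N; past half its travel it snaps in and stays in (there is no release by pressing again)
- start_top (a point): centre of the top face of the green start button, round, 28 mm across, 13 mm proud of the panel; moves with it; same axes as the yellow key's point
- start (a joint): travel of the green start button in m: 0 up, 0.005 fully in. Spring return, 1.5 N at first to 4 N fully in
- key_white (a joint): travel of the white programme key in m: 0 up, 0.005 in; same latching kind and size as the yellow one. Starts up
- key_blue (a joint): travel of the blue programme key in m: 0 up, 0.005 in; same latching kind and size as the yellow one. Starts up
- stop (a joint): travel of the red stop button in m (mushroom head 40 mm across, 24 mm proud of the panel): 0 up, 0.005 in. Starts up
- fan_box: extractor's bench switch fixed to the table: grey surface box 86 by 86 by 45 mm high with a white rocker 60 mm (x) by 40 mm (y) on top, pivoting about the box's y axis over the box's centre. Origin: centre of the underside; its +x end carries the green bar (the on end). May stand on either side of the console
- fan_on_end (a point): point on the rocker's top face on its green bar (16 by 2.5 mm), 22 mm from the pivot towards the box's +x; moves with the rocker. About 58 mm above the table when off, 53 mm when on. z is the normal of the rocker's face, x points away from the pivot
- fan_rocker (a joint): angle of the rocker in rad: 0 off (green-bar end up), 0.24 on (green-bar end down). Snap action: about 2 N at the green bar tips it over; past the middle it snaps over and stays
- paint_blue: loose paint jar, blue with white cap, 44 mm across, 72 mm high, 0.09 kg, in front of the console. Origin: centre of the underside
- paint_olive: loose paint jar, olive green with white cap, 44 mm across, 72 mm high, 0.09 kg, near the bench switch. Origin: centre of the underside
- brush_cup: loose clear cup 76 mm across at the rim and 95 mm high, with brushes standing in it up to 195 mm high, 0.15 kg, behind the console. Origin: centre of the underside
- dish: loose square gold dish with a black middle, about 190 mm wide and 40 mm high, 0.45 kg, behind the bench switch. Origin: centre of the underside
Mind the look-alikes: they are no part of the job. There is more than one size of the brush_cup; the one meant has the size given above. Leave any orange look-alike of the paint_blue alone.

How it is judged (in metres and radians):
On the way, in this order (a step that is already met when the one before it is completed fails the run):
1. the extractor's rocker is switched on (value of joint fan_rocker above 0.19 rad), for 0.1 s.
2. the yellow programme key is pressed in and latched (value of joint key_yellow above 0.004 m), for 0.1 s.
3. the green start button is pressed home (value of joint start above 0.004 m), for 0.05 s.
4. the green start button is let go and comes back up (value of joint start below 0.001 m), for 0.05 s.
At the end, for the whole second after the job is handed in: the extractor's rocker is on (over 0.19 of 0.24 rad), the yellow key is latched in (over 4 of 5 mm), the start button is back up, the white and blue keys and the red stop are up (all within 1 mm), and the two jars, the cup and the dish stand upright (within 0.15 rad) within 20 mm of where they were (value of joint fan_rocker above 0.19 rad and value of joint key_yellow above 0.004 m and value of joint each of start, key_white, key_blue, stop below 0.001 m and distance of each of paint_blue, paint_olive, brush_cup, dish from where it was at the start of the episode below 0.02 m and angle between each of paint_blue, paint_olive, brush_cup, dish's own z axis and vertical below 0.15 rad); the robot touches nothing.
It fails at once if the yellow key is pressed before the extractor is on (value of joint key_yellow above 0.0025 m and value of joint fan_rocker below 0.15 rad).
It fails at once if start is pressed before the extractor is on and the yellow key is in (value of joint start above 0.0025 m and (value of joint fan_rocker below 0.15 rad or value of joint key_yellow below 0.0035 m)).
It fails at once if the white or the blue key or the red stop is pressed (value of joint any of key_white, key_blue, stop above 0.0025 m).
It fails at once if a jar, the cup or the dish is shifted or lifted by more than 30 mm (distance of any of paint_blue, paint_olive, brush_cup, dish from where it was at the start of the episode above 0.03 m).
It fails at once if a jar, the cup or the dish is lifted off the table (height (world z) of any of paint_blue, paint_olive, brush_cup, dish above 0.012 m).
It also fails if it takes over 45 s, if anything falls off the work surface, if the arm or the gripper's body presses on something with over 40 N, if the wrist force passes 120 N, or if a joint passes its speed limit or range.

## Working session

There is one attempt and no reset: what is moved stays moved. The work goes in short steps, Python scripts to look and compute and a tool call to move; the robot and the scene stay as the last step left them, time stands still between calls to the robot, and variables do not carry over. Pictures are saved under pics/ and viewed, at most 10 in all, crops included, and the job is handed in when it is done.

Besides the shell and the picture viewer there is one more tool, called as name(argument=value, ...), one argument or row to a line, values as JSON. move_arm: Moves the arm, as the interface text tells. Shift numbers are shares of 300 mm and turn numbers shares of pi rad, none past 1 either way. Its arguments: {"type":"object","properties":{"rows":{"type":"string"},"squeeze":{"type":"number"}},"required":["rows"]}

```bash
mkdir -p pics
cat > h.py <<'E'
import numpy as np, cv2, pickle
from cell import observe, snapshot
def take(n, tag):
    o=observe(); s=snapshot(n); s['obs']=o
    pickle.dump(s,open(f'pics/{tag}.pkl','wb')); cv2.imwrite(f'pics/{tag}.png',s['image'][:,:,::-1]); return s
def load(tag): return pickle.load(open(f'pics/{tag}.pkl','rb'))
def ray(s,u,v):
    f=s['image'].shape[0]/2/np.tan(np.radians(s['fov_y'])/2)
    a,b=u-s['cx'],v-s['cy']
    if 'T_tool_cam' in s:
        r=np.hypot(a,b);t=r/f;k=np.sin(t)/max(r,1e-9)
        T=np.array(s['T_tool_cam']);R=np.array(s['obs']['ee_rot']);d=np.array([a*k,b*k,np.cos(t)])
        return R@T[:3,3]+np.array(s['obs']['tool_pos']),R@T[:3,:3]@d
    d=np.array(s['orientation'])@np.array([a/f,b/f,1]); return np.array(s['origin']),d/np.linalg.norm(d)
def plane(s,u,v,z):
    o,d=ray(s,u,v); return o+d*(z-o[2])/d[2]
def tri(*obs):
    A=0;b=0;L=[ray(*x) for x in obs]
    for o,d in L:
        P=np.eye(3)-np.outer(d,d);A=A+P;b=b+P@o
    p=np.linalg.solve(A,b); return p,[float(np.linalg.norm(np.cross(p-o,d))) for o,d in L]
E
python3 - <<'E'
from h import *
for n in ['top','side','wrist']:
    s=take(n,n+'0'); print(n,s['fov_y'],s['cx'],s['cy'],s.get('origin'),s.get('T_tool_cam'))
a=np.hstack([cv2.imread(f'pics/{n}0.png') for n in ['top','side']])
print(observe())
E
```

```text
top 50.0929262227597 273.0691399065062 199.93395667409774 [547.05581995 -39.50289741 998.96164719] None
side 50.588114638312476 276.3204381554457 206.46526796486847 [344.5132902  579.3849     742.26724431] None
wrist 65.70646984690485 277.1656567304252 209.21521641905423 None [[ 5.90967857e-04 -9.55896177e-01 -2.93704186e-01  7.45845203e+01]
 [ 9.99999757e-01  4.55913178e-04  5.28293625e-04 -2.33395877e-01]
 [-3.71090247e-04 -2.93704427e-01  9.55896214e-01 -1.41130927e+02]
 [ 0.00000000e+00  0.00000000e+00  0.00000000e+00  1.00000000e+00]]
{'time_s': 0.15, 'joints': array([-8.67370524e+01,  1.48501595e+01,  8.79973267e+01,  4.69738751e-04,
        7.72363623e+01, -1.16174193e+01]), 'qvel': array([ 0.02300446, -0.22304167, -0.12466579,  0.04783291,  0.04392813,
       -0.0783856 ]), 'tau': array([ 2.05375138e-03, -4.46384060e+01, -2.90818870e+01, -2.70343389e-04,
        8.26398289e-03, -1.93917927e-06]), 'tool_pos': array([ 141.26215142, -531.11664028,  230.6564925 ]), 'ee_rot': array([[ 9.66464611e-01,  2.56799827e-01, -7.53132587e-05],
       [ 2.56799659e-01, -9.66463553e-01,  1.46151444e-03],
       [ 3.02529135e-04, -1.43184240e-03, -9.99998929e-01]]), 'wrist_force': array([-0.84099359,  0.57170525,  0.28303321]), 'wrist_torque': array([0.02043949, 0.0033597 , 0.01285449]), 'gripper_force': 0.0, 'opening': 0.998513836614916}
```

View pics/top0.png

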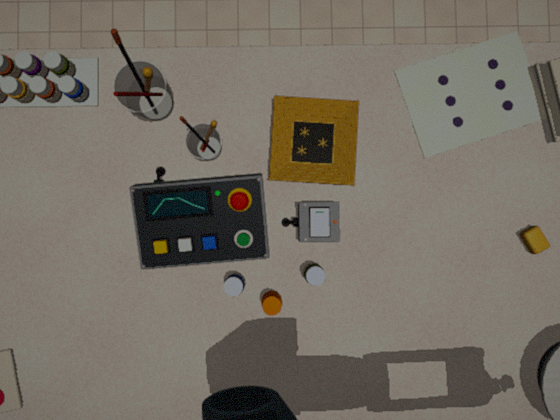

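View pics/side0.png

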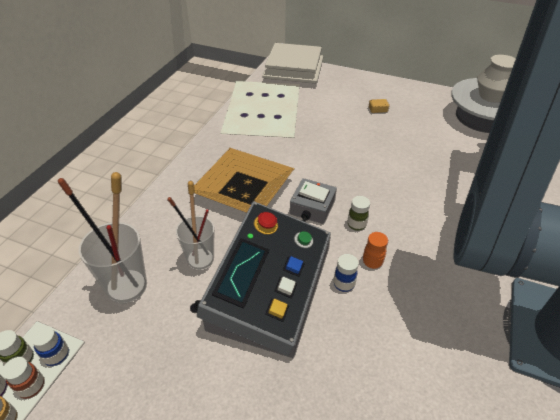

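The top view has +x up and +y left. It shows yellow (160,247), white (185,244), blue (209,242), green (243,240), red stop (239,200) and the switch (319,221). The jar near the switch is at (315,274), blue (233,285), and the orange look-alike (272,302). The small cup is at (205,142) and the big one at (145,90). Next I'll measure from both views and enlarge the switch.

```bash
cat > m.py <<'E'
from h import *
def blob(s,lo,hi,box):
    h=cv2.cvtColor(s['image'],cv2.COLOR_RGB2HSV);x0,y0,x1,y1=box
    m=cv2.inRange(h,np.array(lo),np.array(hi));k=np.zeros_like(m);k[y0:y1,x0:x1]=m[y0:y1,x0:x1]
    n,l,st,c=cv2.connectedComponentsWithStats(k);i=1+np.argmax(st[1:,4]);return c[i],st[i]
E
python3 - <<'E'
from m import *
t,s=load('top0'),load('side0')
C={'yellow':((15,120,90),(35,255,255),(148,234,172,258),(262,290,295,325)),
'white':((0,0,120),(180,70,255),(175,234,196,255),(272,272,302,300)),
'blue':((100,120,60),(130,255,255),(198,230,220,253),(280,252,308,278)),
'green':((45,100,40),(90,255,255),(228,225,258,255),(290,225,318,250)),
'red':((170,120,80),(180,255,255),(222,185,256,216),(250,205,285,240))}
P={}
for k,(lo,hi,b1,b2) in C.items():
    a,sa=blob(t,lo,hi,b1);b,sb=blob(s,lo,hi,b2)
    p,e=tri((t,*a),(s,*b));P[k]=p;print(k,a.round(1),sa[2:],b.round(1),sb[2:],p.round(1),np.round(e,1))
v=P['yellow']-P['blue'];print('row',np.linalg.norm(v),np.degrees(np.arctan2(-v[0],v[1])),np.linalg.norm(P['green']-P['blue']))
a=cv2.resize(t['image'][185:295,260:370],(400,400),interpolation=3)
b=cv2.resize(s['image'][165:275,270:380],(400,400),interpolation=3)
cv2.imwrite('pics/c1.png',np.hstack([a,b])[:,:,::-1])
E
```

```text
yellow [159.8 246.9] [ 15  13 164] [277.6 307.9] [ 19  19 245] [501.9 185.6  73.1] [0.2 0.2]
white [184.4 244.4] [ 12  12 134] [286.3 284.9] [ 17  17 196] [505.7 135.1  72.8] [0.6 0.6]
blue [208.7 242.4] [ 15  14 173] [294.  264.3] [ 17  18 209] [509.1  85.5  72.6] [0.2 0.2]
green [242.9 239.2] [ 13  13 128] [304.3 237.3] [ 14  14 135] [514.1  15.   73.6] [0.8 0.8]
red [238.5 193.2] [4 2 4] [262. 212.] [1 1 1] [604.7  19.6 115.1] [2. 2.]
row 100.42329275091852 4.132468452671394 70.6081838420189
```

View pics/c1.png

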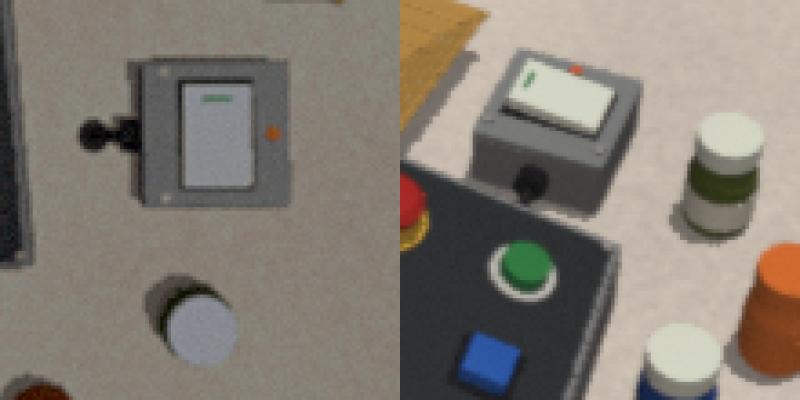

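The crop shows the green bar at the +x end of the rocker, crop (217,98) in the top view and (130,78) in the side view. The jar near the switch is olive. Now I'll triangulate the bar, the box and the jars.

Run:
```python
from m import *
t,s=load('top0'),load('side0')
a,sa=blob(t,(45,70,30),(90,255,255),(310,205,330,218));b,sb=blob(s,(45,60,30),(90,255,255),(297,178,315,195))
p,e=tri((t,*a),(s,*b));print('bar',a,sa[2:],b,sb[2:],p.round(1),e)
# rocker & box corners (crop px -> image) on planes
for n,(u,v),z in [('rocker far L',(183,82),58),('far R',(253,82),58),('near L',(181,188),52),('near R',(253,188),52),('box fl',(143,60),45),('fr',(290,62),45),('nl',(142,204),45),('nr',(290,206),45),('olive cap',(202,330),72)]:
    print(n,plane(t,260+u*.275-.36,185+v*.275-.36,z).round(1))
print('bluejar',plane(t,233,286,72).round(1),'orange',plane(t,272,303,72).round(1),'cup',plane(t,205,142,60).round(1))
```

```text
bar [321. 212.] [3 1 3] [305.33333333 186.        ] [2 3 3] [ 568.2 -148.3   56. ] [0.007888956800652061, 0.007888956800854012]
rocker far L [ 578.6 -125.2   58. ]
far R [ 578.  -165.6   58. ]
near L [ 517.6 -123.3   52. ]
near R [ 516.8 -164.9   52. ]
box fl [ 592.3 -103.2   45. ]
fr [ 589.7 -189.3   45. ]
nl [ 508.5 -101.    45. ]
nr [ 505.8 -187.2   45. ]
olive cap [ 438.2 -131.6   72. ]
bluejar [419.7  37.   72. ] orange [383.9 -42.2  72. ] cup [719.5  93.   60. ]
```

move_arm(
  rows="0 0 0 0 0 -0.03 -1; 0 0 0 0 0 -0.03 -1; 0.1 0.1 0 0 0 0 -1; 0.1 0.1 0 0 0 0 -1; 0.1 0.1 0 0 0 0 -1",
)

```text
time_s: 0.57
tool_pos: [230.0, -442.1, 230.7]
ee_rot: [[0.998, 0.069, -0.0], [0.069, -0.998, 0.001], [0.0, -0.001, -1.0]]
wrist_force: [0.6, 0.1, -0.9]
opening: 0.297
gripper_force: 0.0
```

move_arm(
  rows="0.1 0.087 0 0 0 0 -1; 0.1 0.087 0 0 0 0 -1; 0.1 0.087 0 0 0 0 -1; 0.1 0.087 0 0 0 0 -1; 0.1 0.087 0 0 0 0 -1",
)

```text
time_s: 0.98
tool_pos: [380.7, -311.0, 231.3]
ee_rot: [[0.997, 0.071, -0.0], [0.071, -0.997, 0.0], [-0.0, -0.0, -1.0]]
wrist_force: [0.5, 0.1, 0.7]
opening: -0.003
gripper_force: 0.0
```

move_arm(
  rows="0.1 0.087 0 0 0 0 -1; 0.1 0.087 0 0 0 0 -1; 0.1 0.087 0 0 0 0 -1; 0.1 0.087 0 0 0 0 -1; 0 0 0 0 0 0 -1",
)

```text
time_s: 1.4
tool_pos: [503.8, -203.1, 231.0]
ee_rot: [[0.997, 0.077, 0.002], [0.077, -0.997, 0.003], [0.003, -0.002, -1.0]]
wrist_force: [-0.9, -1.0, 0.6]
opening: 0.0
gripper_force: 0.0
```

Run:
```python
from m import *
s=take('wrist','w1'); print(s['obs']['tool_pos'].round(1), s['obs']['ee_rot'].round(3).tolist())
```

```text
[ 503.8 -203.1  231. ] [[0.997, 0.077, 0.002], [0.077, -0.997, 0.003], [0.003, -0.002, -1.0]]
```

View pics/w1.png

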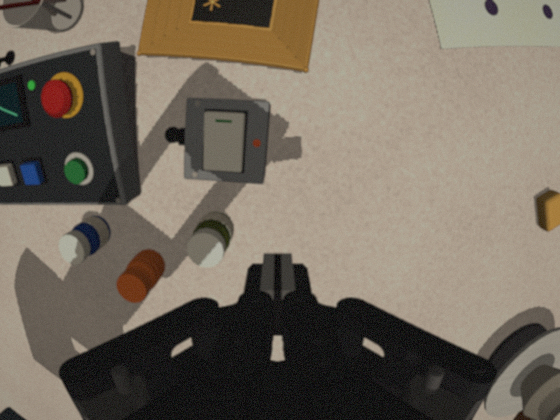

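The wrist view shows the bar at (223,121) and the green start button at (77,170). I'll check both against the earlier points.

Run:
```python
from m import *
w,t,s=load('w1'),load('top0'),load('side0')
a,sa=blob(w,(45,60,30),(90,255,255),(212,114,235,128));print(a,sa)
print(plane(w,*a,57).round(1),tri((w,*a),(s,305.3,186)))
g,sg=blob(w,(45,90,30),(90,255,255),(60,150,95,190));print(g,sg,plane(w,*g,74).round(1), tri((w,*g),(s,304.3,237.3),(t,242.9,239.2)))
```

```text
[222.53571429 120.53571429] [216 120  15   2  28]
[ 567.3 -144.8   57. ] (array([ 567.33761491, -145.1314893 ,   59.00238418]), [0.012389857552116048, 0.012389857551920107])
[ 75.11011236 171.11910112] [ 64 159  23  26 445] [512.8  14.5  74. ] (array([513.60771908,  15.02441078,  73.60856337]), [0.949357015176148, 0.2576900174507151, 1.2063891168003953])
```

move_arm(
  rows="0.072 0.064 0 0 0 0 -1; 0.072 0.064 0 0 0 0 -1; 0.072 0.064 0 0 0 0 -1; 0 0 -0.12 0 0 0 -1; 0 0 -0.12 0 0 0 -1",
)

```text
time_s: 1.87
tool_pos: [566.6, -151.4, 160.6]
ee_rot: [[0.997, 0.073, 0.005], [0.073, -0.997, -0.003], [0.005, 0.003, -1.0]]
wrist_force: [0.3, 0.5, -0.3]
opening: 0.004
gripper_force: 0.0
```

move_arm(
  rows="0 0 -0.12 0 0 0 -1; 0 0 -0.1 0 0 0 -1; 0 0 0 0 0 0 -1; 0 0 0 0 0 0 -1; 0 0 0 0 0 0 -1",
)

```text
time_s: 2.28
tool_pos: [565.2, -151.9, 95.0]
ee_rot: [[0.998, 0.07, 0.002], [0.07, -0.998, -0.001], [0.002, 0.001, -1.0]]
wrist_force: [-0.3, -0.6, 0.1]
opening: -0.0
gripper_force: 0.0
```

move_arm(
  rows="0.017 0.022 -0.05 0 0 0 -1; 0 0 -0.05 0 0 0 -1; 0 0 -0.01 0 0 0 -1; 0 0 -0.01 0 0 0 -1; 0 0 0 0 0 0 -1",
)

```text
time_s: 2.7
tool_pos: [570.5, -144.7, 58.8]
ee_rot: [[0.997, 0.071, 0.002], [0.071, -0.997, -0.001], [0.002, 0.001, -1.0]]
wrist_force: [-0.3, 0.3, 0.6]
opening: 0.001
gripper_force: 0.2
```

move_arm(
  rows="0 0 -0.007 0 0 0 -1; 0 0 -0.007 0 0 0 -1; 0 0 -0.007 0 0 0 -1; 0 0 0 0 0 0 -1; 0 0 0 0 0 0 -1",
)

```text
time_s: 3.12
tool_pos: [570.8, -144.7, 53.8]
ee_rot: [[0.997, 0.071, 0.003], [0.071, -0.997, -0.002], [0.003, 0.002, -1.0]]
wrist_force: [-2.1, 1.6, 14.4]
opening: -0.003
gripper_force: 7.1
```

move_arm(
  rows="0 0 0 0 0 0 -1; 0 0 0.1 0 0 0 -1; 0 0 0.12 0 0 0 -1; 0 0 0.12 0 0 0 -1; 0 0 0 0 0 0 -1",
)

```text
time_s: 3.53
tool_pos: [573.6, -145.9, 161.0]
ee_rot: [[0.997, 0.071, 0.012], [0.071, -0.997, -0.006], [0.012, 0.007, -1.0]]
wrist_force: [0.9, -0.0, 0.3]
opening: 0.002
gripper_force: 0.0
```

Run:
```python
from m import *
s=take('side','s1'); w=take('wrist','w2'); print(w['obs']['tool_pos'].round(1))
o=load('side0')
f=lambda x:cv2.resize(x['image'][175:225,285:345],(400,333),interpolation=3)
cv2.imwrite('pics/c2.png',np.hstack([f(o),f(s)])[:,:,::-1])
```

```text
[ 572.3 -145.3  157.9]
```

View pics/c2.png

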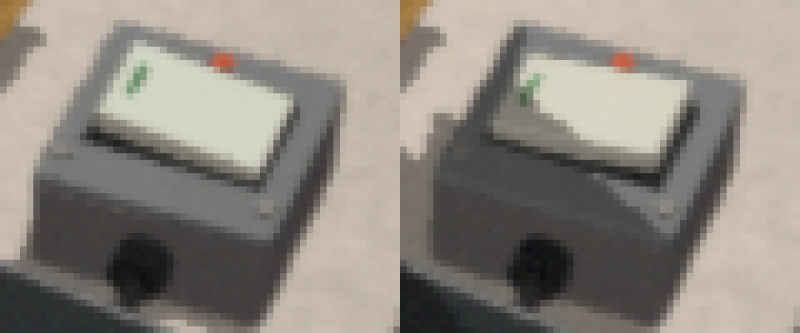

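The bar end has dropped, so the rocker is on. Next I'll move over to the yellow key and tilt the tool to match the panel normal.

move_arm(
  rows="-0.032 0.122 0 0 0 0 -1; -0.032 0.122 0 0 0 0 -1; -0.032 0.122 0 0 0 0 -1; -0.032 0.122 0 0 0 0 -1; -0.032 0.122 0 0 0 0 -1",
)

```text
time_s: 4.05
tool_pos: [519.6, 40.4, 151.2]
ee_rot: [[0.998, 0.07, -0.003], [0.07, -0.998, 0.001], [-0.003, -0.001, -1.0]]
wrist_force: [1.1, 1.5, 0.9]
opening: 0.002
gripper_force: 0.0
```

move_arm(
  rows="-0.032 0.122 0 0 0 0 -1; -0.032 0.122 0 0 0 0 -1; -0.032 0.122 0 0.0026 -0.0366 0 -1; -0.032 0.122 0 0.0026 -0.0366 0 -1; 0 0 0 0 0 0 -1",
)

```text
time_s: 4.47
tool_pos: [473.7, 190.5, 148.6]
ee_rot: [[0.972, 0.078, 0.222], [0.076, -0.997, 0.019], [0.223, -0.002, -0.975]]
wrist_force: [-1.9, -0.6, -0.9]
opening: -0.004
gripper_force: 0.0
```

move_arm(
  rows="0 0 0 0 0 0 -1; 0 0 0 0 0 0 -1",
)

```text
time_s: 4.63
tool_pos: [482.4, 185.5, 152.2]
ee_rot: [[0.971, 0.073, 0.226], [0.071, -0.997, 0.016], [0.226, 0.001, -0.974]]
wrist_force: [0.6, 0.6, 0.3]
opening: 0.0
gripper_force: 0.0
```

Run:
```python
from m import *
w=take('wrist','w3'); o=w['obs'];print(o['tool_pos'].round(1),o['ee_rot'].round(3).tolist())
for n,lo,hi in [('y',(18,120,90),(35,255,255)),('b',(100,120,50),(130,255,255)),('g',(45,100,40),(90,255,255))]:
    m=cv2.inRange(cv2.cvtColor(w['image'],cv2.COLOR_RGB2HSV),np.array(lo),np.array(hi))
    k,l,st,c=cv2.connectedComponentsWithStats(m)
    for i in range(1,k):
        if st[i,4]>60: print(n,c[i].round(1),st[i],plane(w,*c[i],73).round(1))
```

```text
[482.4 185.5 152.2] [[0.971, 0.073, 0.226], [0.071, -0.997, 0.016], [0.226, 0.001, -0.974]]
y [525.7  22.8] [ 499    0   61   68 1224] [712.6 -48.7  73. ]
y [544.8 100. ] [531  82  29  35 386] [631.1 -63.3  73. ]
y [479.5 115.7] [467  87  34  60 914] [597.3  23.7  73. ]
y [280.7 215.3] [ 262  197   39   38 1394] [502.1 184.4  73. ]
b [410.4 215.5] [ 392  198   38   36 1218] [509.   85.3  73. ]
b [418.9 303.3] [407 290  35  35 474] [438.4  66.8  73. ]
g [342.2  96.9] [269  77 149  49 920] [593.3 145.3  73. ]
g [448.9  87.6] [442  81  14  15 159] [615.9  54.7  73. ]
g [483.6 215.7] [469 200  30  33 737] [513.6  14.5  73. ]
```

View pics/w3.png

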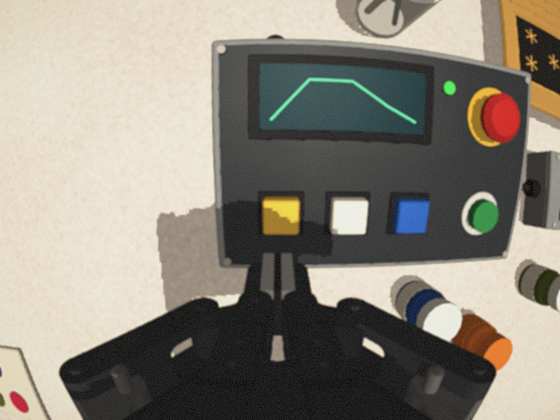

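Yellow is at (281,215) in this view, which casts to (502,185,73) and agrees with the earlier measurement. The white key is at (350,215).

move_arm(
  rows="0.027 -0.003 -0.0974 0 0 0 -1; 0.0227 0.0016 -0.0974 0 0 0 -1; 0.009 0.0006 -0.039 0 0 0 -1; 0 0 0 0 0 0 -1; 0 0 0 0 0 0 -1",
)

```text
time_s: 5.1
tool_pos: [501.7, 183.6, 82.1]
ee_rot: [[0.972, 0.068, 0.226], [0.067, -0.998, 0.015], [0.226, 0.0, -0.974]]
wrist_force: [-0.0, -0.8, -0.1]
opening: 0.002
gripper_force: 0.0
```

move_arm(
  rows="0 0 0 0 0 0 -1",
)

```text
time_s: 5.18
tool_pos: [502.2, 184.2, 83.5]
ee_rot: [[0.971, 0.069, 0.229], [0.067, -0.998, 0.016], [0.229, 0.0, -0.973]]
wrist_force: [0.4, -0.1, 0.7]
opening: -0.001
gripper_force: 0.0
```

move_arm(
  rows="-0.006 0.002 -0.016 0 0 0 -1; 0.002 0 -0.01 0 0 0 -1; 0.002 0 -0.008 0 0 0 -1; 0.001 0 -0.005 0 0 0 -1; 0 0 0 0 0 0 -1",
)

```text
time_s: 5.6
tool_pos: [500.5, 185.8, 73.2]
ee_rot: [[0.971, 0.072, 0.229], [0.07, -0.997, 0.016], [0.23, 0.0, -0.973]]
wrist_force: [-8.8, -2.4, 18.7]
opening: -0.0
gripper_force: 10.1
```

move_arm(
  rows="0.001 0 -0.005 0 0 0 -1; 0.001 0 -0.005 0 0 0 -1; 0 0 0 0 0 0 -1",
)

```text
time_s: 5.85
tool_pos: [500.7, 185.9, 72.9]
ee_rot: [[0.97, 0.073, 0.231], [0.071, -0.997, 0.016], [0.231, 0.001, -0.973]]
wrist_force: [-24.6, -5.9, 49.6]
opening: 0.003
gripper_force: 26.5
```

move_arm(
  rows="-0.002 0 0.01 0 0 0 -1; -0.015 0 0.06 0 0 0 -1; -0.0227 -0.0016 0.0974 0 0 0 -1; -0.0227 -0.0016 0.0974 0 0 0 -1; 0 0 0 0 0 0 -1",
)

```text
time_s: 6.27
tool_pos: [484.7, 185.6, 153.4]
ee_rot: [[0.969, 0.072, 0.237], [0.07, -0.997, 0.018], [0.238, -0.001, -0.971]]
wrist_force: [1.2, 0.7, 0.1]
opening: 0.002
gripper_force: 0.0
```

Run:
```python
from m import *
w=take('wrist','w4'); s=take('side','s2');o=w['obs'];print(o['time_s'],o['tool_pos'].round(1),o['wrist_force'])
a=load('w3');sa=load('side0')
for n,k in (('w3',a),('w4',w)):
  for c,lo,hi,b in [('y',(15,110,60),(35,255,255),(240,170,320,250)),('b',(100,120,50),(130,255,255),(370,170,440,250))]:
    print(n,c,blob(k,lo,hi,b))
f=lambda x,b:cv2.resize(x['image'][b[1]:b[3],b[0]:b[2]],(400,300),interpolation=3)
B=(245,160,445,310 - 0);S=(255,250,319,298+20)
cv2.imwrite('pics/c3.png',np.vstack([np.hstack([f(a,B),f(w,B)]),np.hstack([f(sa,(250,255,330,315+5)),f(s,(250,255,330,320))])])[:,:,::-1])
```

```text
6.2667 [484.7 185.6 153.4] [1.21350393 0.67338603 0.10636025]
w3 y (array([280.69401479, 215.27706792]), array([ 261,  196,   40,   40, 1487], dtype=int32))
w3 b (array([410.38669951, 215.45238095]), array([ 392,  198,   38,   36, 1218], dtype=int32))
w4 y (array([280.37509321, 218.33333333]), array([ 262,  200,   38,   37, 1341], dtype=int32))
w4 b (array([409.44747725, 219.41108354]), array([ 391,  202,   38,   36, 1209], dtype=int32))
```

View pics/c3.png

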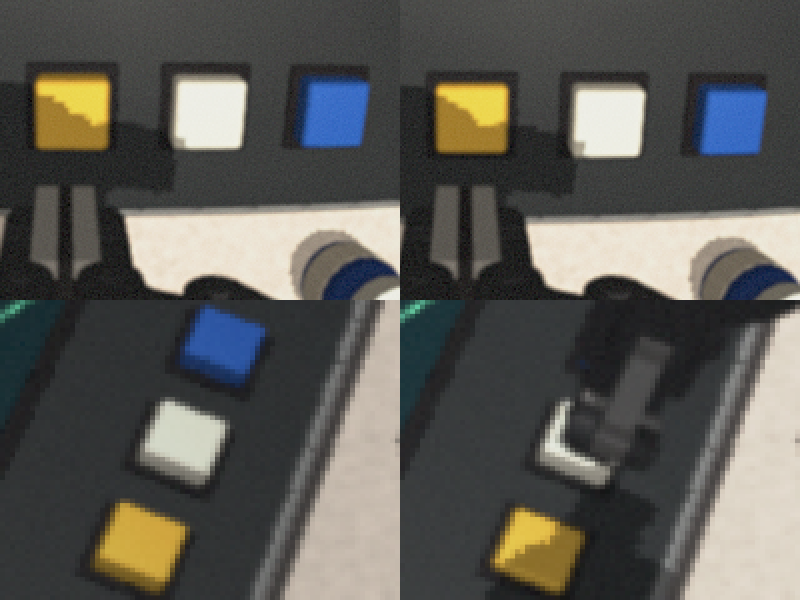

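In the side view the yellow cap is clearly lower than before, and its area in the wrist view has shrunk while blue's is unchanged, so it has latched. Now the start button.

move_arm(
  rows="0.007 -0.115 0 0 0 0 -1; 0.007 -0.115 0 0 0 0 -1; 0.007 -0.115 0 0 0 0 -1; 0.007 -0.115 0 0 0 0 -1; 0.007 -0.115 0 0 0 0 -1",
)

```text
time_s: 6.78
tool_pos: [492.0, 11.1, 146.2]
ee_rot: [[0.971, 0.072, 0.226], [0.07, -0.997, 0.017], [0.227, -0.001, -0.974]]
wrist_force: [0.9, -0.0, 0.0]
opening: -0.001
gripper_force: 0.0
```

move_arm(
  rows="0.0227 0.0016 -0.0974 0 0 0 -1; 0.0227 0.0016 -0.0974 0 0 0 -1; 0 0 0 0 0 0 -1; 0 0 0 0 0 0 -1; 0 0 0 0 0 0 -1",
)

```text
time_s: 7.2
tool_pos: [506.2, 13.6, 89.2]
ee_rot: [[0.971, 0.072, 0.227], [0.07, -0.997, 0.017], [0.227, -0.0, -0.974]]
wrist_force: [-0.5, -0.2, 0.7]
opening: -0.003
gripper_force: 0.0
```

move_arm(
  rows="0.02 0.003 -0.025 0 0 0 -1; 0.002 0 -0.01 0 0 0 -1; 0.002 0 -0.008 0 0 0 -1; 0 0 0 0 0 0 -1; 0 0 0 0 0 0 -1",
)

```text
time_s: 7.62
tool_pos: [514.4, 14.3, 77.0]
ee_rot: [[0.971, 0.072, 0.23], [0.07, -0.997, 0.016], [0.23, 0.0, -0.973]]
wrist_force: [0.9, 0.3, 2.7]
opening: -0.003
gripper_force: 1.1
```

move_arm(
  rows="0.001 0 -0.006 0 0 0 -1; 0.001 0 -0.006 0 0 0 -1; 0 0 0 0 0 0 -1",
)

```text
time_s: 7.87
tool_pos: [514.9, 14.2, 73.8]
ee_rot: [[0.971, 0.071, 0.23], [0.07, -0.997, 0.016], [0.23, 0.0, -0.973]]
wrist_force: [-3.2, 1.9, 11.0]
opening: 0.002
gripper_force: 5.5
```

move_arm(
  rows="0.001 0 -0.004 0 0 0 -1; 0 0 0 0 0 0 -1; 0 0 0 0 0 0 -1",
)

```text
time_s: 8.12
tool_pos: [515.1, 14.2, 73.6]
ee_rot: [[0.97, 0.072, 0.23], [0.07, -0.997, 0.016], [0.231, 0.001, -0.973]]
wrist_force: [-8.9, 2.7, 23.1]
opening: 0.002
gripper_force: 12.4
```

move_arm(
  rows="-0.002 0 0.01 0 0 0 -1; -0.015 0 0.06 0 0 0 -1; -0.0227 -0.0016 0.0974 0 0 0 -1; -0.0227 -0.0016 0.0974 0 0 0 -1; -0.0227 -0.0016 0.0974 0 0 0 -1",
)

```text
time_s: 8.53
tool_pos: [487.6, 12.8, 180.4]
ee_rot: [[0.972, 0.071, 0.225], [0.069, -0.997, 0.017], [0.226, -0.0, -0.974]]
wrist_force: [0.7, -0.0, 0.0]
opening: -0.004
gripper_force: 0.0
```

move_arm(
  rows="-0.1 0 0.06 0 0 0 -1; -0.1 0 0.06 0 0 0 -1; -0.1 0 0.06 0 0 0 -1; 0 0 0 0 0 0 -1; 0 0 0 0 0 0 -1",
)

```text
time_s: 8.95
tool_pos: [398.4, 12.5, 235.1]
ee_rot: [[0.97, 0.07, 0.231], [0.069, -0.998, 0.015], [0.231, 0.001, -0.973]]
wrist_force: [-0.3, -0.8, 0.1]
opening: -0.002
gripper_force: 0.0
```

Run:
```python
from m import *
t=take('top','t3'); s=take('side','s3');o=s['obs'];print(o['time_s'],o['tool_pos'].round(1),o['wrist_force'])
f=lambda x,b:cv2.resize(x['image'][b[1]:b[3],b[0]:b[2]],(400,300),interpolation=3)
B=(230,160,390,280);S=(240,220,340,320-25+0)
r=lambda x:np.hstack([f(x,(220,170,400,305)),f(x,(230,205,350,325-30+0))])
cv2.imwrite('pics/c4.png',np.vstack([r(load('side0')),r(s)])[:,:,::-1])
```

```text
9.0 [398.9  12.5 234.3] [ 0.30300457 -0.03903703  0.88750657]
```

View pics/c4.png

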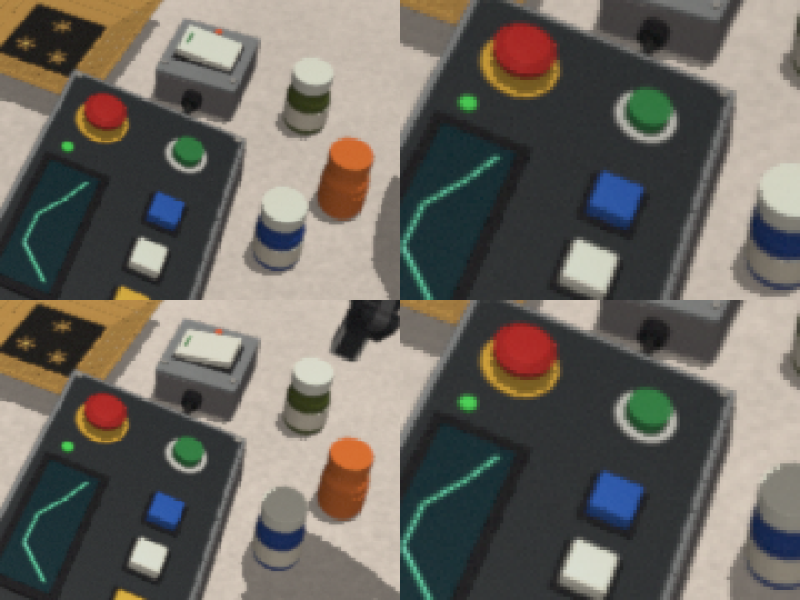

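The rocker is on, start is back up, white, blue and stop are up, and the jars have not moved. The arm is clear, so I'm handing in.

```bash
python3 -c "
from cell import job_done; print(job_done())"
```

```text
the job is handed in; nothing more can be done
None
```

I switched the extractor on, latched the yellow key, and pressed the green start button home and let it come back up, then handed the job in at about 9 s of the 45 s limit; the hand-in returned no verdict.

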